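# Put the good battery away and lift the damaged one with tongs

### The arm

A 6-joint arm with a two-finger parallel gripper is mounted at the origin on a cart in front of the work surface, level with it; the furniture and walls round the work are solid. World frame = base frame: x ahead of the robot, y to its left, z up, the work surface at z = 0. Lengths are in m, angles in rad, forces in N, time in s.
With the tool pointing down it reaches from about 0.275 to 0.775 m from the base axis. Payload 14.6 kg.
Tool frame: the origin (TCP) lies at the very end of the fingers, on their centre line; the grasp point (between the pads) lies 19 mm behind it; z points along the fingers, y is the line along which they close (so a half turn about z gives the same grasp; the last joint's range is limited). The gripper opens to 85 mm and grips with 20 to 120 N. Pads are 22 mm wide; open, the fingers measure 114 mm over their backs; the gripper's body (76 mm by 85 mm) begins 54 mm behind the grasp point. The pads swing forward as they close: fully open they stand 13 mm farther back than shut.
Start: joints at [1.1, 0.263, -0.048, 1.259, 0, 1.415], TCP at [0.163, 0.499, 0.231] pointing down, gripper open.
Joint ranges: [-2.65, 2.65], [-0.89, 1.7], [-1.18, 1.37], [-2.13, 2.11], [-1.35, 1.29], [-3.14, 3.14]. Speed limits (rad/s): [1.89, 1.89, 2.57, 2.79, 3.14, 3.14].

### API

Orientations are given as a unit quaternion [x, y, z, w].
In Python, from station import * gives the robot as it stands.
- The arm moves only by the tool drive_tool, never from a script. Its arguments are lists of equal length, an entry for each row: "rotation": the turn, a rotation vector about the tool's x, y, z in degrees, a list of three; "offset": the shift along the tool's x, y, z in cm, a list of three; "hand": the closure, from -1 (fully open) to 1 (shut). In form: {"rotation": [[ax, ay, az], ...], "offset": [[x, y, z], ...], "hand": [hand, ...]}. A call has 1 to 12 rows; each row is the pose to reach, as a shift and turn from the pose commanded when the call began, along the tool's axes at that moment; what a row does not reach only later rows make up. A row lasts 1/10 s, in which the tool goes at most 50 mm and 8.59 degrees, less where a joint would pass 70% of its speed; a pose out of reach is approached as far as the arm can. A call with a gripper value outside its range is refused whole. The fingers move at their own pace and stop on an object; "newtons" is the grip in N (left out, the last holds). Time passes only in rows, so rows that repeat a pose let the fingers close. It gives the time, the measured TCP pose, the force, the opening and the grip force at its end, in the units of the state.
- get_obs(): the state, without advancing time (a new reading comes with each control period).
- read_camera(name): name is "side" or "top"; returns the picture (420x560x3 uint8, red, green, blue); there is no depth.
- camera_model(name): a dict with "fx", "fy", "cx", "cy" (pixels), "view" (4x4, takes a point from world to camera coordinates). Camera axes: x right, y down, z forward; pixel columns grow to the right and rows downward; lengths in m; the calibration is good to about 2 mm. A picture is of the moment at which its call begins. camera_model takes no time and is no camera call.
- hand_in(): hands the job in; it is judged then, once.
The state is a dict: "clock": time; "joints": joint angles; "qvel": joint speeds; "tau": joint torques, N m; "tool_pos": TCP position; "tool_rot": TCP orientation; "wrist_force": force on the tool from outside, world axes, zero at the start; "wrist_torque": the same for the moment, N m; "finger_gap": finger opening in m; "grip_force": force on a finger pad.
Only numpy, scipy, OpenCV 4.12 (cv2) and the standard library are available. Lean on these libraries where they do the work, as an engineer would, in place of code of your own. Each camera call takes 0.05 s, during which the arm holds its last target. There are 200 camera calls.

### The job

The red-and-yellow battery on the desk mat is damaged and must not be touched by the gripper. First put the good green-and-white battery away in the open drawer of the little drawer unit, then take up the blue spring tongs, close their jaws on the damaged battery and lift it at least a hand's length (15 cm) above the desk. Finish while holding it up there, still and gripped in the tongs only; leave the note pad, earbud case and pocket drive where they are.

Things in the scene. Friction and masses are not known exactly. Their poses are not given: they have to be found in the camera images.
- green_battery: Good battery, green with a white end; a lying cylinder 50 mm long and 17 mm in diameter, 23 g. It lies on the grey desk mat (mat top at z = 0.003). Origin: on its underside at mid-length, 7 mm below its centre line; its y axis runs along its length. It can roll.
- red_battery: Damaged battery, red with a yellow end, not to be touched by the gripper; same size, axes and origin as the green one, also lying on the mat. Its length points away from the robot, within about 25 degrees. Which of the two batteries lies on the left varies.
- tongs: Blue spring tongs lying flat on the mat, 90 g, 180 mm long: two arms side by side, joined by a grey hinge at the rear, jaws pointing away from the robot. Origin: on the hinge axis at the tongs' underside; x: along their middle line toward the jaws; z up. They weigh evenly about the grip plates.
- tongs_grip (a point): Middle between the two ribbed grip plates to be squeezed by the gripper: 75 mm ahead of the hinge, 20 mm above the underside; axes as the tongs. The plates are 46 mm long (x), from 0 to 34 mm above the underside; outer width 49 mm open (as found), 33 mm with the arms parallel. Each arm's spring: 3.5 N here to start closing, 6 N at parallel. At width 41 they are held and the jaws are 32 mm apart.
- tongs_left (a joint): Left arm of the tongs: 0 = parallel to the middle line, 0.11 rad = fully open (rest), -0.05 = jaws almost meeting (1.5 mm).
- tongs_right (a joint): Right arm of the tongs, same values.
- jaw_left (a point): Middle of the left jaw's inner rubber face, 145 mm ahead of the hinge and 13 mm above the underside of the tongs. The faces are 34 mm long, from 3 to 23 mm above the underside; 48 mm apart when open, 16 mm with the arms parallel, so they hold a 17 mm battery lying along the tongs with the arms nearly parallel.
- jaw_right (a point): Middle of the right jaw's inner rubber face, likewise.
- drawer_unit: White desktop drawer unit, 200 deep x 190 wide x 130 mm high, fixed to the desk, with two grey-fronted drawers one above the other. Origin: centre of its underside; its front looks along its own -x.
- drawer_unit_drawer0 (a joint): How far the upper drawer stands open, m (0.105 to 0.13 at the start; slides easily, 1 N friction).
- drawer_space (a point): Upper drawer: centre of its tray's underside, 69 mm above the desk; axes as the drawer unit (x to the back). Tray inside 155 (x) by 148 mm (y), floor 6 mm, wall tops 39 mm and front's top 49 mm above this point. The unit's roof (top 61 mm above this point) covers the rear: open to above from x = -77 mm to x = the drawer's opening minus 84 mm.
- note_pad: Note pad 77 x 76 x 13 mm lying on the mat at the left, not to be moved.
- earbud_case: White earbud case 60 x 46 x 25 mm behind the mat, not to be moved.
- ssd: Blue pocket drive 76 x 52 x 10 mm behind the mat, not to be moved.

How it is judged:
By the outcome, as a careful person would: the job done as asked, in the order asked, and still so for the second after the job is handed in, while the arm keeps its last pose, push and grip.
It also fails if it takes over 58 s, if anything falls off the work surface, if the arm or the gripper's body presses on something with over 40 N, if the wrist force passes 120 N, or if a joint passes its speed limit or range.

## Working session

There is one attempt and no reset: what is moved stays moved. The work goes in short steps, Python scripts to look and compute and a tool call to move; the robot and the scene stay as the last step left them, time stands still between calls to the robot, and variables do not carry over. Pictures are saved under pics/ and viewed, at most 10 in all, crops included, and the job is handed in when it is done.

Besides the shell and the picture viewer there is one more tool, called after "Emit:" by a JSON object that holds its "api" and its "payload", one argument or row to a line. drive_tool: Moves the arm, as the interface text tells. Its arguments: {"type":"object","properties":{"rotation":{"type":"array","items":{"type":"array","items":{"type":"number"}}},"offset":{"type":"array","items":{"type":"array","items":{"type":"number"}}},"hand":{"type":"array","items":{"type":"number"}},"newtons":{"type":"number"}},"required":["rotation","offset","hand"]}

```bash
mkdir -p pics
cat > h.py <<'E'
from station import *
import numpy as np, cv2
from scipy.spatial.transform import Rotation as R
def ray(cam,u,v,z):
    m=camera_model(cam);V=np.array(m["view"]);d=np.array([(u-m["cx"])/m["fx"],(v-m["cy"])/m["fy"],1.])
    o=-V[:3,:3].T@V[:3,3];d=V[:3,:3].T@d
    return (o+d*(z-o[2])/d[2]).round(4)
def pix(cam,p):
    m=camera_model(cam);V=np.array(m["view"]);q=V[:3,:3]@np.array(p)+V[:3,3]
    return np.round([m["fx"]*q[0]/q[2]+m["cx"],m["fy"]*q[1]/q[2]+m["cy"]],1)
def snap(cam,name,crop=None,k=1):
    im=read_camera(cam)[:,:,::-1]
    if crop: a,b,c,d=crop; im=im[b:d,a:c]
    cv2.imwrite("pics/"+name,cv2.resize(im,None,fx=k,fy=k,interpolation=cv2.INTER_CUBIC))
def rel(p,yaw=None):
    "shift in current tool axes (cm) to world TCP p"
    o=get_obs();r=R.from_quat(o["tool_rot"]);return (r.inv().apply(np.array(p)-o["tool_pos"])*100).round(2)
E
python3 - <<'E'
from h import *
snap("top","t0.png",None,1.42);snap("side","s0.png",None,1.42)
o=get_obs();print(o);print(R.from_quat(o["tool_rot"]).as_matrix().round(3))
for c in("top","side"):
    m=camera_model(c);V=np.array(m["view"]);print(m["fx"],(-V[:3,:3].T@V[:3,3]).round(3),V[:3,:3].round(2).tolist())
E
```

```text
{'clock': 0.1, 'joints': array([ 1.09971845e+00,  2.63465255e-01, -4.88546452e-02,  1.25942110e+00,
        9.31555014e-06,  1.41551478e+00]), 'qvel': array([ 0.00086758, -0.00126573,  0.00266229,  0.00169272,  0.00170666,
       -0.00020518]), 'tau': array([ 5.70246368e-03, -6.38575888e+01,  3.85063326e+01,  1.00391189e-02,
       -5.03269439e-05,  2.71019439e-05]), 'tool_pos': array([0.16293048, 0.49881717, 0.2308852 ]), 'tool_rot': array([ 1.57242855e-01,  9.87559852e-01, -4.47927682e-04, -1.49951507e-04]), 'wrist_force': array([ 0.32558967, -0.0131632 , -0.1067039 ]), 'wrist_torque': array([-0.00598615,  0.03735785, -0.00796034]), 'grip_force': 0.0, 'finger_gap': 0.08547570343772262}
[[-0.951  0.311 -0.   ]
 [ 0.311  0.951 -0.001]
 [ 0.    -0.001 -1.   ]]
510.41523637742614 [0.39  0.048 1.446] [[-0.03, -1.0, -0.01], [-0.99, 0.03, -0.11], [0.11, 0.01, -0.99]]
428.60867910626735 [ 0.499 -1.05   0.863] [[1.0, -0.04, 0.02], [-0.0, -0.57, -0.82], [0.04, 0.82, -0.57]]
```

View pics/t0.png

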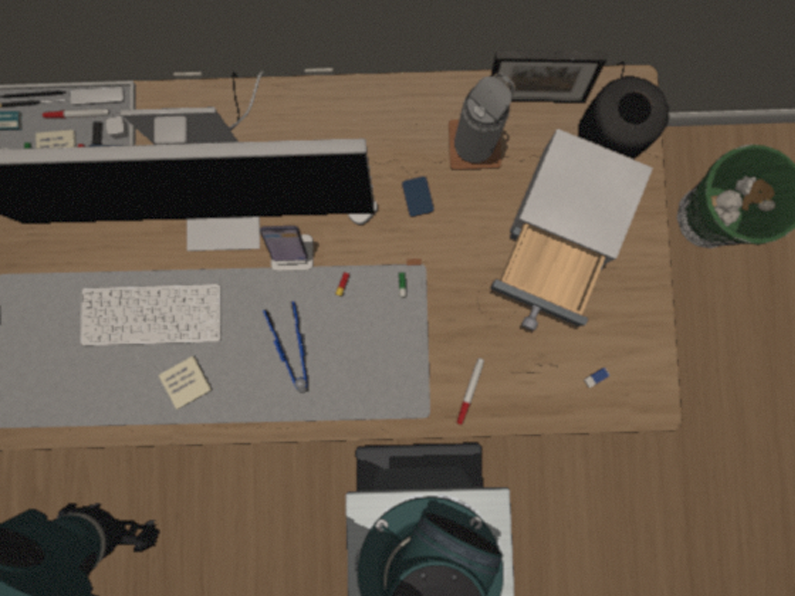

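View pics/s0.png

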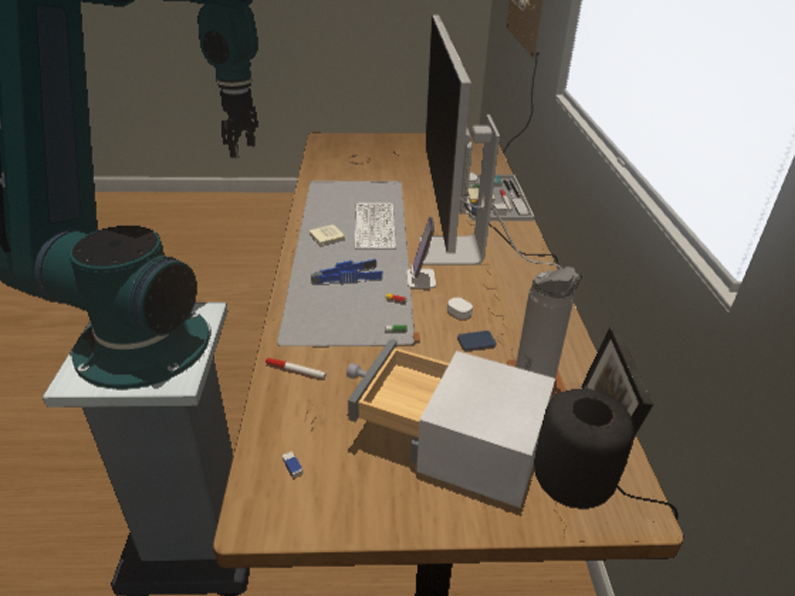

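The top view shows the red battery at about (343,285), the green one at (403,285), the tongs' hinge at (301,385) and the drawer at (550,272), in 1.42× pixels. Next are closer crops.

Run:
```python
from h import *
snap("top","t1.png",(180,185,310,285),6)
snap("top","t2.png",(335,80,465,240),3.7)
```

```text
(no output)
```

View pics/t1.png

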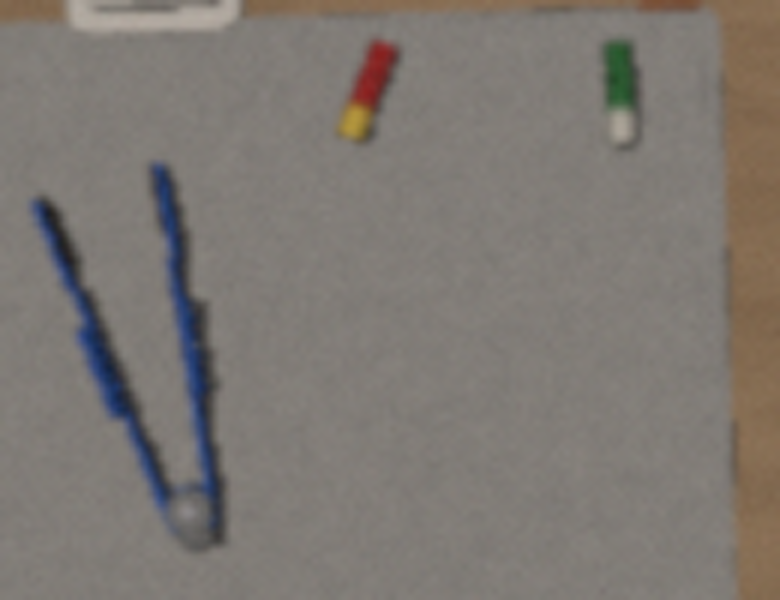

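View pics/t2.png

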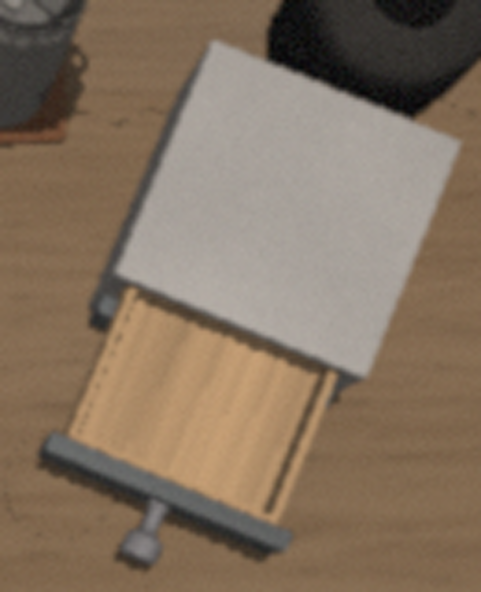

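Run:
```python
from h import *
a=lambda x,y,z:ray("top",180+x/6,185+y/6,z)
d=lambda x,y,z:ray("top",335+x/3.7,80+y/3.7,z)
def yaw(p,q): v=q-p; return np.degrees(np.arctan2(v[1],v[0])).round(1),np.linalg.norm(v).round(4)
for n,p,q in(("green",(624,145),(619,42)),("red",(352,140),(385,42))):
    P,Q=a(*p,.0115),a(*q,.0115);print(n,(P+Q)/2,yaw(P,Q))
H=a(194,515,.03);L=a(40,202,.026);Rr=a(159,167,.026);gl=a(103,368,.037);gr=a(195,350,.037)
print("tongs",H,L,Rr,yaw(L,Rr),yaw(H,(L+Rr)/2),"grip",(gl+gr)/2,yaw(gl,gr),yaw(H,(gl+gr)/2))
c=[d(115,272,.13),d(368,378,.13),d(460,142,.13),d(212,42,.13)]
print("roof",np.array(c),[yaw(c[i],c[(i+1)%4]) for i in range(4)])
w=[d(128,290,.108),d(72,432,.108),d(275,515,.108),d(330,372,.108)]
print("walls",np.array(w),yaw(w[1],w[0]),yaw(w[2],w[3]),yaw(w[2],w[1]),np.mean(w,0))
f=[d(50,440,.118),d(285,532,.118)];print("front",f,yaw(*f))
```

```text
green [0.55325 0.03535 0.0115 ] (np.float64(1.1), np.float64(0.0489))
red [0.55795 0.1546  0.0115 ] (np.float64(-19.8), np.float64(0.049))
tongs [0.3622 0.2375 0.03  ] [0.5087 0.3076 0.026 ] [0.5234 0.2519 0.026 ] (np.float64(-75.2), np.float64(0.0576)) (np.float64(15.4), np.float64(0.1596)) grip [0.434  0.2562 0.037 ] (np.float64(-80.6), np.float64(0.043)) (np.float64(14.6), np.float64(0.0745))
roof [[ 0.6574 -0.183   0.13  ]
 [ 0.5765 -0.3568  0.13  ]
 [ 0.744  -0.4325  0.13  ]
 [ 0.8227 -0.2603  0.13  ]] [(np.float64(-115.0), np.float64(0.1917)), (np.float64(-24.3), np.float64(0.1838)), (np.float64(65.4), np.float64(0.1893)), (np.float64(154.9), np.float64(0.1825))]
walls [[ 0.6484 -0.1956  0.108 ]
 [ 0.5469 -0.1509  0.108 ]
 [ 0.4836 -0.2918  0.108 ]
 [ 0.5847 -0.3368  0.108 ]] (np.float64(-23.8), np.float64(0.1109)) (np.float64(-24.0), np.float64(0.1107)) (np.float64(65.8), np.float64(0.1545)) [ 0.5659   -0.243775  0.108   ]
front [array([ 0.5405, -0.1336,  0.118 ]), array([ 0.4707, -0.2956,  0.118 ])] (np.float64(-113.3), np.float64(0.1764))
```

```bash
cat >> h.py <<'E'
def go(p,yawy):
    "tool down, tool y at yawy deg; prints rotation, offset"
    o=get_obs();r=R.from_quat(o["tool_rot"]);t=np.radians(yawy);y=np.array([np.cos(t),np.sin(t),0]);z=np.array([0,0,-1.])
    T=R.from_matrix(np.c_[np.cross(y,z),y,z]);print("rot",np.degrees((r.inv()*T).as_rotvec()).round(1),"off",rel(p),o["clock"])
E
python3 -c "
from h import *
go((.553,.035,.13),91.1)"
```

```text
rot [ -0.   -0.  -19.2] off [-51.48 -31.97  10.11] 0.2
```

Emit:
{"api": "drive_tool", "payload": {
  "rotation": [
    [0,0,-8],
    [0,0,-16],
    [0,0,-19.2],
    [0,0,-19.2],
    [0,0,-19.2],
    [0,0,-19.2],
    [0,0,-19.2],
    [0,0,-19.2],
    [0,0,-19.2],
    [0,0,-19.2],
    [0,0,-19.2],
    [0,0,-19.2]
  ],
  "offset": [
    [-51.5,-32,10.1],
    [-51.5,-32,10.1],
    [-51.5,-32,10.1],
    [-51.5,-32,10.1],
    [-51.5,-32,10.1],
    [-51.5,-32,10.1],
    [-51.5,-32,10.1],
    [-51.5,-32,10.1],
    [-51.5,-32,10.1],
    [-51.5,-32,10.1],
    [-51.5,-32,10.1],
    [-51.5,-32,10.1]
  ],
  "hand": [-1,-1,-1,-1,-1,-1,-1,-1,-1,-1,-1,-1],
  "newtons": 30
}}

```text
clock: 1.4
tool_pos: [0.5403, 0.0496, 0.1335]
tool_rot: [-0.009, 1.0, 0.0, 0.0]
wrist_force: [-0.5, 0.2, -0.3]
finger_gap: 0.0852
grip_force: 0.0
```

```bash
python3 -c "
from h import *
go((.553,.035,.13),91.1);go((.553,.035,.006),91.1);print(get_obs()['joints'].round(2))"
```

```text
rot [ 0.  0. -0.] off [-1.25 -1.48  0.35] 1.4
rot [ 0.  0. -0.] off [-1.25 -1.48 12.75] 1.4
[-0.06  0.34 -0.21  1.02  0.   -0.08]
```

Emit:
{"api": "drive_tool", "payload": {
  "rotation": [
    [0,0,0],
    [0,0,0]
  ],
  "offset": [
    [0,0,0],
    [0,0,0]
  ],
  "hand": [-1,-1]
}}

```text
clock: 1.6
tool_pos: [0.5393, 0.0508, 0.1333]
tool_rot: [-0.009, 1.0, 0.0, -0.001]
wrist_force: [0.7, -0.6, 0.2]
finger_gap: 0.0855
grip_force: 0.0
```

```bash
python3 -c "
from h import *
go((.553,.035,.13),91.1);go((.553,.035,.006),91.1);snap('side','s1.png',(240,130,320,260),4.6)"
```

```text
rot [ 0.  -0.1 -0.1] off [-1.34 -1.6   0.33] 1.6
rot [ 0.  -0.1 -0.1] off [-1.36 -1.6  12.73] 1.6
```

View pics/s1.png

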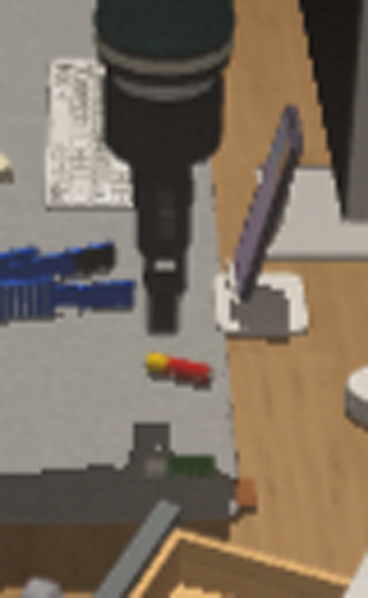

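The side view shows the green battery at (181,466) and the red one at (180,368) in the crop, with the gripper hovering short of the green one. I'll check the side estimate and step in.

```bash
python3 -c "
from h import *
for a,b in((181,466),(180,368),(150,362),(210,374)): print(ray('side',240+a/4.6,130+b/4.6,.0115))"
```

```text
[0.5577 0.0349 0.0115]
[0.5613 0.1535 0.0115]
[0.5391 0.1614 0.0115]
[0.5834 0.1456 0.0115]
```

Emit:
{"api": "drive_tool", "payload": {
  "rotation": [
    [0,0,0],
    [0,0,0],
    [0,0,0],
    [0,0,0],
    [0,0,0],
    [0,0,0],
    [0,0,0]
  ],
  "offset": [
    [-1.3,-1.5,0.3],
    [-1.3,-1.5,3],
    [-1.3,-1.5,6],
    [-1.3,-1.5,8],
    [-1.3,-1.5,8],
    [-1.3,-1.5,8],
    [-1.3,-1.5,8]
  ],
  "hand": [-1,-1,-1,-1,-1,-1,-1]
}}

```text
clock: 2.35
tool_pos: [0.5533, 0.037, 0.0553]
tool_rot: [-0.01, 1.0, -0.0, 0.001]
wrist_force: [0.1, 0.3, 0.7]
finger_gap: 0.0852
grip_force: 0.0
```

```bash
python3 -c "
from h import *
go((.553,.035,.006),91.1)"
```

```text
rot [-0.   0.1  0. ] off [ 0.05 -0.19  4.93] 2.35
```

Emit:
{"api": "drive_tool", "payload": {
  "rotation": [
    [0,0,0],
    [0,0,0],
    [0,0,0],
    [0,0,0],
    [0,0,0],
    [0,0,0],
    [0,0,0],
    [0,0,0],
    [0,0,0],
    [0,0,0],
    [0,0,0]
  ],
  "offset": [
    [-0.2,-0.2,2],
    [-0.2,-0.2,4],
    [-0.2,-0.2,4.8],
    [-0.2,-0.2,4.8],
    [-0.2,-0.2,4.8],
    [-0.2,-0.2,4.8],
    [-0.2,-0.2,4.8],
    [-0.2,-0.2,4.8],
    [-0.2,-0.2,4.8],
    [-0.2,-0.2,4.8],
    [-0.2,-0.2,4.8]
  ],
  "hand": [-1,-1,-1,-1,0.9,0.9,0.9,0.9,0.9,0.9,0.9],
  "newtons": 30
}}

```text
clock: 3.45
tool_pos: [0.5547, 0.0348, 0.0062]
tool_rot: [-0.01, 1.0, 0.0, 0.0]
wrist_force: [-1.2, 0.8, 6.3]
finger_gap: 0.0151
grip_force: 30.5
```

Emit:
{"api": "drive_tool", "payload": {
  "rotation": [
    [0,0,0],
    [0,0,0],
    [0,0,0],
    [0,0,0],
    [0,0,0]
  ],
  "offset": [
    [0,0,-1],
    [0,0,-3],
    [0,0,-6],
    [0,0,-10],
    [0,0,-10]
  ],
  "hand": [0.9,0.9,0.9,0.9,0.9]
}}

```text
clock: 3.95
tool_pos: [0.5569, 0.0347, 0.1109]
tool_rot: [-0.01, 1.0, -0.0, 0.003]
wrist_force: [1.1, -0.3, -0.6]
finger_gap: 0.0155
grip_force: 30.1
```

```bash
python3 -c "
from h import *
snap('side','s2.png',(230,150,330,250),5)
go((.562,-.242,.20),90-24.5)"
```

```text
rot [ 0.   0.3 25.6] off [ -0.11 -27.68  -9.13] 4.0
```

View pics/s2.png

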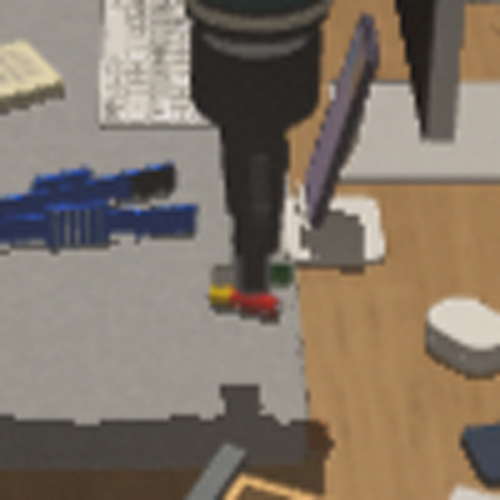

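The battery is held (white end at (225,272), green end at (282,272)). Next: over to the drawer.

Emit:
{"api": "drive_tool", "payload": {
  "rotation": [
    [0,0,4],
    [0,0,10],
    [0,0,17],
    [0,0,25.6],
    [0,0,25.6],
    [0,0,25.6],
    [0,0,25.6],
    [0,0,25.6],
    [0,0,25.6],
    [0,0,25.6]
  ],
  "offset": [
    [0,-3,-4],
    [0,-7,-8],
    [0,-12,-9.1],
    [0,-17,-9.1],
    [0,-22,-9.1],
    [-0.1,-26,-9.1],
    [-0.1,-27.7,-9.1],
    [-0.1,-27.7,-9.1],
    [-0.1,-27.7,-9.1],
    [-0.1,-27.7,-9.1]
  ],
  "hand": [0.9,0.9,0.9,0.9,0.9,0.9,0.9,0.9,0.9,0.9]
}}

```text
clock: 5.0
tool_pos: [0.5609, -0.2406, 0.1968]
tool_rot: [0.211, 0.977, 0.0, -0.0]
wrist_force: [-0.8, 0.4, -0.4]
finger_gap: 0.0149
grip_force: 30.1
```

```bash
python3 -c "
from h import *
go((.562,-.242,.087),90-24.5)"
```

```text
rot [ 0.  -0.   0.1] off [-0.16 -0.08 10.98] 5.0
```

Emit:
{"api": "drive_tool", "payload": {
  "rotation": [
    [0,0,0],
    [0,0,0],
    [0,0,0],
    [0,0,0],
    [0,0,0],
    [0,0,0],
    [0,0,0],
    [0,0,0],
    [0,0,0],
    [0,0,0]
  ],
  "offset": [
    [0,0,3],
    [0,0,6],
    [0,0,9],
    [0,0,11],
    [0,0,11.5],
    [0,0,11.5],
    [0,0,11.5],
    [0,0,11.5],
    [0,0,11.5],
    [0,0,11.5]
  ],
  "hand": [0.9,0.9,0.9,0.9,0.9,0.9,0.9,0,0,0]
}}

```text
clock: 6.0
tool_pos: [0.5612, -0.2423, 0.0824]
tool_rot: [0.212, 0.977, -0.0, 0.0]
wrist_force: [-0.2, 0.8, 0.5]
finger_gap: 0.0423
grip_force: 0.0
```

Emit:
{"api": "drive_tool", "payload": {
  "rotation": [
    [0,0,0],
    [0,0,0],
    [0,0,0],
    [0,0,0],
    [0,0,0],
    [0,0,0],
    [0,0,0],
    [0,0,0]
  ],
  "offset": [
    [0,0,0],
    [0,0,0],
    [0,0,-3],
    [0,0,-7],
    [0,0,-11],
    [0,0,-14],
    [0,0,-14],
    [0,0,-14]
  ],
  "hand": [0,0,0,0,0,0,0,0]
}}

```text
clock: 6.8
tool_pos: [0.5611, -0.2423, 0.222]
tool_rot: [0.212, 0.977, -0.0, 0.0]
wrist_force: [0.0, 0.1, -0.7]
finger_gap: 0.0426
grip_force: 0.0
```

```bash
python3 -c "
from h import *
go((.434,.256,.22),90+15)"
```

```text
rot [ -0.    0.  -39.5] off [32.22 40.07  0.17] 6.8
```

Emit:
{"api": "drive_tool", "payload": {
  "rotation": [
    [0,0,0],
    [0,0,-6],
    [0,0,-14],
    [0,0,-22],
    [0,0,-30],
    [0,0,-38],
    [0,0,-39.5],
    [0,0,-39.5],
    [0,0,-39.5],
    [0,0,-39.5],
    [0,0,-39.5],
    [0,0,-39.5]
  ],
  "offset": [
    [32.2,40.1,0],
    [32.2,40.1,0],
    [32.2,40.1,0],
    [32.2,40.1,0],
    [32.2,40.1,0],
    [32.2,40.1,0],
    [32.2,40.1,0],
    [32.2,40.1,0],
    [32.2,40.1,0],
    [32.2,40.1,0],
    [32.2,40.1,0],
    [32.2,40.1,0]
  ],
  "hand": [0,0,0,-1,-1,-1,-1,-1,-1,-1,-1,-1]
}}

```text
clock: 8.0
tool_pos: [0.4331, 0.2577, 0.2207]
tool_rot: [-0.132, 0.991, -0.0, -0.001]
wrist_force: [0.3, -0.2, -0.5]
finger_gap: 0.0851
grip_force: 0.0
```

```bash
python3 -c "
from h import *
im=read_camera('top')[:,:,::-1]
im2=read_camera('side')[:,:,::-1]
k=cv2.resize
a=k(im[150:240,345:435],(400,400),interpolation=2);b=k(im2[140:230,210:300],(400,400),interpolation=2)
cv2.imwrite('pics/c1.png',np.hstack([a,b]))
go((.434,.256,.12),90+15)"
```

```text
rot [-0.  -0.1  0. ] off [-0.02  0.04 10.11] 8.1
```

View pics/c1.png

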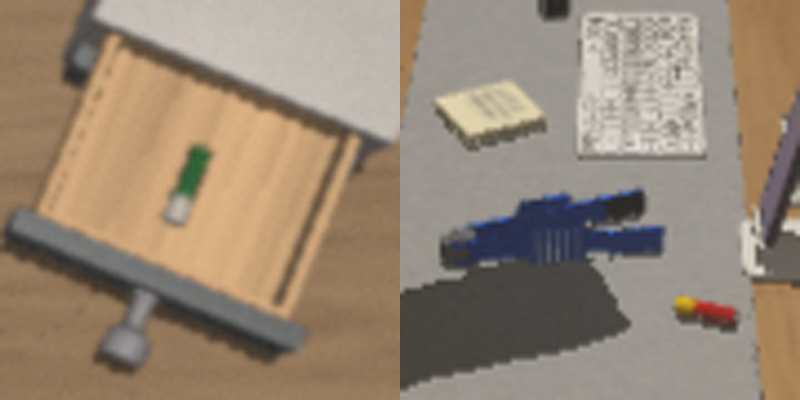

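The green battery lies in the drawer (crop (188,185)), and the drive and pad are untouched. I'll check the tongs from the side view (right plate's lower edge at about (560,262)) and the top view.

```bash
python3 -c "
from h import *
s=lambda x,y,z:ray('side',210+(x-400)/4.444,140+y/4.444,z)
print('right plate bottom mid',s(560,263,.003),s(533,264,.003),s(588,262,.003),'tip R bottom',s(664,252,.003),'expected')
r=R.from_euler('z',15,degrees=True)
for H in((.3622,.2375,.003),):
  print([ (r.apply(v)+H).round(4) for v in((.075,-.0245,0),(.052,-.027,0),(.098,-.022,0),(.18,-.034,0))])
"
```

```text
right plate bottom mid [0.4452 0.2334 0.003 ] [0.4235 0.232  0.003 ] [0.4678 0.2348 0.003 ] tip R bottom [0.5296 0.2493 0.003 ] expected
[array([0.441 , 0.2332, 0.003 ]), array([0.4194, 0.2249, 0.003 ]), array([0.4626, 0.2416, 0.003 ]), array([0.5449, 0.2512, 0.003 ])]
```

Emit:
{"api": "drive_tool", "payload": {
  "rotation": [
    [0,0,0],
    [0,0,0],
    [0,0,0],
    [0,0,0],
    [0,0,0],
    [0,0,0]
  ],
  "offset": [
    [0,0,3],
    [0,0,7],
    [0,0,11],
    [0,0,14],
    [0,0,14],
    [0,0,14]
  ],
  "hand": [-1,-1,-1,-1,-1,-1]
}}

```text
clock: 8.7
tool_pos: [0.4346, 0.2553, 0.0825]
tool_rot: [-0.13, 0.992, -0.0, -0.0]
wrist_force: [0.8, 0.1, 1.0]
finger_gap: 0.0858
grip_force: 0.0
```

```bash
python3 -c "
from h import *
go((.434,.256,.008),90+15)"
```

```text
rot [-0.  -0.  -0.1] off [0.04 0.09 7.45] 8.7
```

Emit:
{"api": "drive_tool", "payload": {
  "rotation": [
    [0,0,0],
    [0,0,0],
    [0,0,0],
    [0,0,0],
    [0,0,0],
    [0,0,0],
    [0,0,0],
    [0,0,0],
    [0,0,0],
    [0,0,0],
    [0,0,0],
    [0,0,0]
  ],
  "offset": [
    [-0.2,0,3],
    [-0.2,0,6],
    [-0.2,0,7.4],
    [-0.2,0,7.4],
    [-0.2,0,7.4],
    [-0.2,0,7.4],
    [-0.2,0,7.4],
    [-0.2,0,7.4],
    [-0.2,0,7.4],
    [-0.2,0,7.4],
    [-0.2,0,7.4],
    [-0.2,0,7.4]
  ],
  "hand": [-1,-1,-1,-1,-0.3,-0.1,0.04,0.04,0.04,0.04,0.04,0.04],
  "newtons": 30
}}

```text
clock: 9.9
tool_pos: [0.4372, 0.2572, 0.0093]
tool_rot: [-0.131, 0.991, 0.0, 0.001]
wrist_force: [0.3, -0.5, 9.1]
finger_gap: 0.0415
grip_force: 6.5
```

Emit:
{"api": "drive_tool", "payload": {
  "rotation": [
    [0,0,0],
    [0,0,0],
    [0,0,0],
    [0,0,0],
    [0,0,0],
    [0,0,0]
  ],
  "offset": [
    [0,0,-0.5],
    [0,0,-1.5],
    [0,0,-3],
    [0,0,-5],
    [0,0,-6],
    [0,0,-6]
  ],
  "hand": [0.04,0.04,0.04,0.04,0.04,0.04]
}}

```text
clock: 10.5
tool_pos: [0.4369, 0.2571, 0.0694]
tool_rot: [-0.131, 0.991, 0.0, 0.001]
wrist_force: [-0.4, 0.1, -1.3]
finger_gap: 0.0411
grip_force: 4.3
```

```bash
python3 -c "
from h import *
im=read_camera('top')[:,:,::-1]
im2=read_camera('side')[:,:,::-1]
k=cv2.resize
a=k(im[185:285,180:280],(400,400),interpolation=2);b=k(im2[140:230,210:300],(400,400),interpolation=2)
cv2.imwrite('pics/c2.png',np.hstack([a,b]))
g=70;t=np.radians(-19.8);B=np.array([.5595,.154,.0])
P=B-.070*np.array([np.cos(t),np.sin(t),0]);print(P);P[2]=.07;go(P,90-19.8)"
```

```text
[0.49363835 0.17771165 0.        ]
rot [ 0.   0.  34.8] off [-3.52 -9.13 -0.23] 10.6
```

View pics/c2.png

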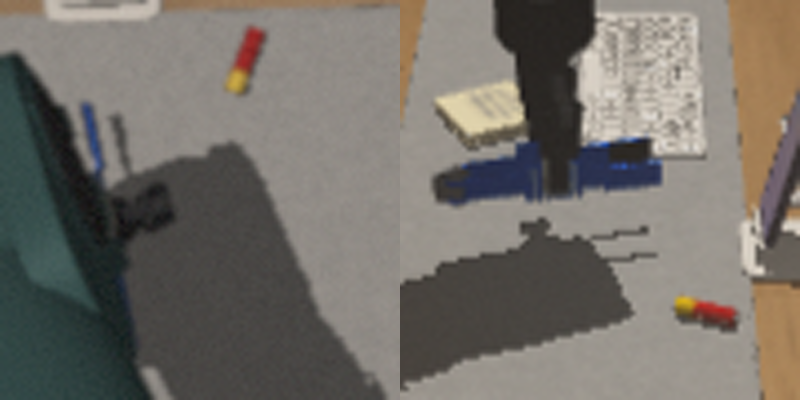

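Tongs are held level in the gripper (side crop, tip at (660,180)). Next: align them above the red battery.

Emit:
{"api": "drive_tool", "payload": {
  "rotation": [
    [0,0,5],
    [0,0,10],
    [0,0,15],
    [0,0,20],
    [0,0,25],
    [0,0,30],
    [0,0,34.8],
    [0,0,34.8],
    [0,0,34.8],
    [0,0,34.8]
  ],
  "offset": [
    [-0.5,-1.3,0],
    [-1,-2.6,0],
    [-1.5,-4,0],
    [-2,-5.3,0],
    [-2.6,-6.6,0],
    [-3,-8,0],
    [-3.5,-9.1,0],
    [-3.5,-9.1,0],
    [-3.5,-9.1,0],
    [-3.5,-9.1,0]
  ],
  "hand": [0.04,0.04,0.04,0.04,0.04,0.04,0.04,0.04,0.04,0.04]
}}

```text
clock: 11.6
tool_pos: [0.4928, 0.1784, 0.0675]
tool_rot: [0.171, 0.985, -0.0, -0.0]
wrist_force: [0.3, -0.1, -0.7]
finger_gap: 0.041
grip_force: 4.3
```

```bash
python3 -c "
from h import *
im=read_camera('top')[:,:,::-1]
im2=read_camera('side')[:,:,::-1]
k=cv2.resize
a=k(im[170:250,200:280],(400,400),interpolation=2);b=k(im2[150:220,235:305],(400,400),interpolation=2)
cv2.imwrite('pics/c3.png',np.hstack([a,b]))
go((.493,.178,.07),90-19.8)
f=lambda p:(pix('top',p)-[200,170])*5
f2=lambda p:(pix('side',p)-[235,150])*400/70+[400,0]
o=get_obs();r=R.from_quat(o['tool_rot'])
for s in(-.018,.018):
  for x in(.0535,.0875,.105):
    p=r.apply([-x,s,0])+o['tool_pos'];q=[p[0],p[1],.085];p[2]=.065;print(s,x,p.round(3),f(q).round(),f2(p).round())
"
```

```text
rot [-0.  -0.   0.1] off [-0.01 -0.04 -0.23] 11.7
-0.018 0.0535 [0.537 0.143 0.065] [218. 172.] [614. 278.]
-0.018 0.0875 [0.569 0.132 0.065] [238. 113.] [669. 289.]
-0.018 0.105 [0.586 0.126 0.065] [248.  82.] [698. 295.]
0.018 0.0535 [0.549 0.177 0.065] [155. 152.] [633. 247.]
0.018 0.0875 [0.581 0.166 0.065] [175.  92.] [687. 257.]
0.018 0.105 [0.598 0.16  0.065] [185.  62.] [715. 263.]
```

View pics/c3.png

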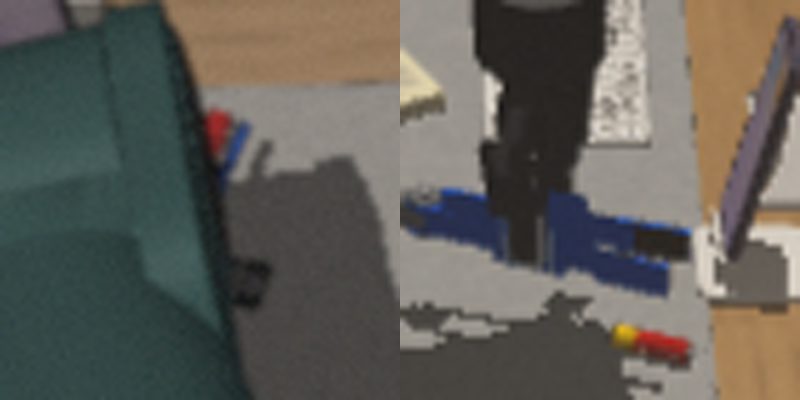

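The jaw tips in the side view ((668,294) and (690,258)) match the predicted ones straddling the battery. Next: lower, then close.

Emit:
{"api": "drive_tool", "payload": {
  "rotation": [
    [0,0,0],
    [0,0,0],
    [0,0,0],
    [0,0,0],
    [0,0,0],
    [0,0,0]
  ],
  "offset": [
    [0,0,1.5],
    [0,0,3],
    [0,0,4.5],
    [0,0,5.6],
    [0,0,5.6],
    [0,0,5.6]
  ],
  "hand": [0.04,0.04,0.04,0.04,0.04,0.04]
}}

```text
clock: 12.3
tool_pos: [0.4935, 0.1781, 0.0121]
tool_rot: [0.172, 0.985, -0.0, -0.0]
wrist_force: [-1.0, 0.2, -0.6]
finger_gap: 0.0409
grip_force: 4.3
```

```bash
python3 -c "
from h import *
im=read_camera('side');c=im[180:232,255:300].astype(int)
m=(c[...,0]>110)&(c[...,2]<70)
ys,xs=np.nonzero(m);print(len(xs),xs.mean()+255,ys.mean()+180,xs.min()+255,xs.max()+255,ys.min()+180,ys.max()+180);o=get_obs();print(o['tool_pos'],o['wrist_force'])"
```

```text
18 280.0 208.83333333333334 273 284 207 211
[0.4937331  0.17812708 0.01240817] [-0.22317268  1.09487343 -1.32004691]
```

Emit:
{"api": "drive_tool", "payload": {
  "rotation": [
    [0,0,0],
    [0,0,0],
    [0,0,0],
    [0,0,0],
    [0,0,0],
    [0,0,0],
    [0,0,0],
    [0,0,0],
    [0,0,0],
    [0,0,0]
  ],
  "offset": [
    [0,0,0.25],
    [0,0,0.25],
    [0,0,0.25],
    [0,0,0.25],
    [0,0,0.25],
    [0,0,0.25],
    [0,0,0.25],
    [0,0,0.25],
    [0,0,0.25],
    [0,0,0.25]
  ],
  "hand": [0.04,0.04,0.1,0.15,0.2,0.3,0.4,0.4,0.4,0.4],
  "newtons": 40
}}

```text
clock: 13.35
tool_pos: [0.4941, 0.1782, 0.0101]
tool_rot: [0.172, 0.985, 0.0, 0.001]
wrist_force: [-1.0, 0.3, 11.8]
finger_gap: 0.0324
grip_force: 39.3
```

Emit:
{"api": "drive_tool", "payload": {
  "rotation": [
    [0,0,0],
    [0,0,0],
    [0,0,0],
    [0,0,0],
    [0,0,0],
    [0,0,0],
    [0,0,0],
    [0,0,0],
    [0,0,0],
    [0,0,0],
    [0,0,0],
    [0,0,0]
  ],
  "offset": [
    [0,0,-0.5],
    [0,0,-1.5],
    [0,0,-3],
    [0,0,-5],
    [0,0,-8],
    [0,0,-11],
    [0,0,-14],
    [0,0,-17],
    [0,0,-19],
    [0,0,-20],
    [0,0,-20],
    [0,0,-20]
  ],
  "hand": [0.4,0.4,0.4,0.4,0.4,0.4,0.4,0.4,0.4,0.4,0.4,0.4]
}}

```text
clock: 14.55
tool_pos: [0.4931, 0.1779, 0.2086]
tool_rot: [0.172, 0.985, -0.0, -0.0]
wrist_force: [0.2, -0.4, -1.4]
finger_gap: 0.0325
grip_force: 40.1
```

```bash
python3 -c "
from h import *
snap('side','f.png',(200,60,340,240),3.3);o=get_obs();print(o['tool_pos'],o['finger_gap'],o['grip_force'],o['clock'],np.abs(o['qvel']).max())
print((pix('side',(.5595,.154,.21))-[200,60])*3.3)"
```

```text
[0.4929674  0.17787079 0.20835789] 0.03233440380064752 40.11985123157501 14.6 0.004478997512710423
[263.67 326.37]
```

View pics/f.png

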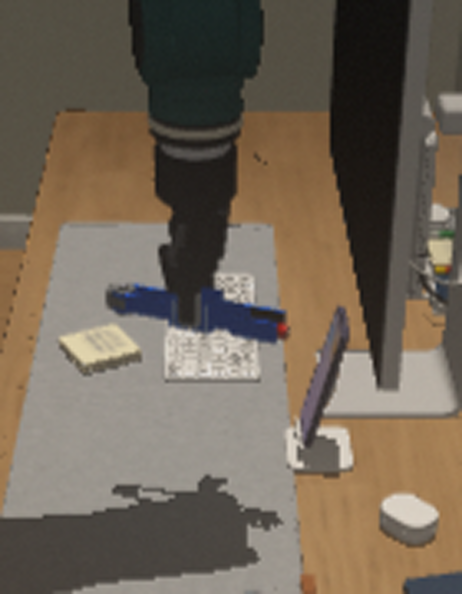

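The red battery is held in the raised jaws (red end at (284,329)), about 20 cm up, and the mat below is clear. All is still, so I'll hand in.

```bash
python3 -c "
from station import *
print(hand_in())"
```

```text
the job is handed in; nothing more can be done
None
```

The green battery is in the open drawer, and the red battery is held still about 20 cm above the desk, gripped only in the tongs; the job was handed in at 14.6 s.

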